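# Swap the grown mould behind the spawn jars

### The job

Stand both jars, the blue-lidded and the red-lidded one, upright on the green mat, then take the square orange-rimmed mould from behind them in the grey crate and set it in the middle of the scale's pan. Put the round green-rimmed mould in the middle of the orange patch that the square one left, and only then put each jar back exactly where it stood at the start. Leave the heart-shaped mould and the steel cup where they are.

Things in the scene. Friction and masses are not known exactly. Their poses are not given: they have to be found in the camera images.
- crate: Grey open crate, fixed. Origin: underside, centre of the rear bay (orange 62 mm square on its 4 mm floor). x points from the jars to the bay. Spans x -122 to 68, y -87 to 87 mm; walls 40 mm high, front lip 20. Partitions (40 high) beside the bay, x -27 to 63, faces at y +-38: no finger room there, but 34 mm behind a mould: grip along x. Dark discs at x -72, y +-37 mm: the jars' places.
- jar_blue: Closed cylindrical jar with a BLUE lid, tan body, paper band: diameter 62 mm, height 110 mm (lid: top 22 mm), about 0.32 kg, loose. Origin: centre of the underside. Starts upright on either dark disc of the crate, 12 mm from the other jar and from the square mould. Grip it near the top along the crate's x: there the fingers pass above the mould.
- jar_red: The same jar with a RED lid, on the other disc: diameter 62 mm, height 110 mm, loose. Origin: centre of the underside; z up.
- mould_square: Square cream mould with orange rim, filled with a white grown block: 58 x 58 mm, 45 mm high, solid, about 0.14 kg, loose. Origin: centre of the underside, x and y normal to its sides. At the start in the crate's rear bay behind the jars, sides nearly parallel to the crate's.
- mould_round: Round cream mould with green rim, filled with golden straw: diameter 58 mm, 45 mm high, solid, about 0.16 kg, loose, standing on the table. Origin: centre of the underside.
- mat: Dark green rectangular mat, fixed, 180 x 120 mm (its x is the long side), 3 mm thick, left or right of the crate. Origin: centre of the underside. Room for both jars, one in each half (for example at x = +45 and -45 mm).
- scale: White bench scale, fixed, with a square steel pan of 130 x 130 mm whose top is 35 mm above the table and carries a small dark cross at its middle. Origin: under the middle of the pan, at table height. The housing spans x from -113 to +73 mm and y from -73 to +73 mm, 26 mm high, dark display on its -x side. Left or right of the crate, opposite the mat.
- mould_heart: Heart-shaped cream mould with straw, 71 x 78 mm, 40 mm high, loose; a bystander to leave alone. Origin: about the middle of its underside.
- cup: Open steel cup, rim diameter 64 mm, 65 mm high, loose; a bystander to leave alone. Origin: centre of the underside.
Mind the look-alikes: they are no part of the job. What is shaped like the jar_blue but turquoise is not meant.

How it is judged:
By the outcome, as a careful person would: the job done as asked, in the order asked, and still so for the second after the job is handed in, with the robot touching nothing.
It also fails if it takes over 131 s, if anything falls off the work surface, if the arm or the gripper's body presses on something with over 40 N, if the wrist force passes 120 N, or if a joint passes its speed limit or range.

### The arm

A 6-joint arm with a two-finger parallel gripper is mounted at the origin on the work surface. World frame = base frame: x ahead of the robot, y to its left, z up, the work surface at z = 0. Lengths are in mm, angles in rad, forces in N, time in s.
With the tool pointing down it reaches from about 325 to 900 mm from the base axis. Payload 6.1 kg.
Tool frame: the origin (TCP) lies midway between the tips of the shut fingers; the grasp point (between the pads) lies 19 mm behind it (r.tcp_to_grasp is the distance from the TCP to the grasp point, in mm); z points along the fingers, y is the direction in which the jaws open and shut (so a half turn about z gives the same grasp; the last joint's range is limited). The gripper opens to 87 mm and grips with 3 to 60 N. Pads are 19 mm wide; open, the fingers measure 117 mm over their backs; the gripper's body (75 mm by 190 mm) begins 51 mm behind the grasp point.
Start: joints at [-1.323, 0.22, 1.526, -0, 1.395, -0.126], TCP at [228.215, -581.836, 222.538] pointing down, gripper open.
Joint ranges: [-2.98, 2.98], [-0.91, 2.08], [0.09, 2.57], [-1.24, 4.39], [0.2, 2.65], [-2.68, 2.68]. Speed limits (rad/s): [2.57, 2.57, 3.01, 3.14, 3.14, 3.14].

### API

Orientations are given as a unit quaternion [w, x, y, z].
In Python, from rig import r, capture, calibration, close_job gives the robot as it stands.
- The arm moves only by the shell command python3 -m creep 'ROWS' [OPENING] [FORCE]. ROWS is a JSON object of lists of equal length, an entry for each row: "travel": the shift along the world's x, y, z in units of 40 mm (1.0 is 40 mm), a list of three; "turn": the turn about the world's z in units of 5 degrees (1.0 is 5 degrees). A call has 1 to 5 rows; each row is the pose to reach, as a shift and turn from the pose commanded when the call began; what a row does not reach only later rows make up. A row lasts 1/10 s, in which the tool goes at most 50 mm and 8.59 degrees, less where a joint would pass 70% of its speed; a pose out of reach is approached as far as the arm can. A call with a gripper value outside its range is refused whole. OPENING is the finger opening in mm, from 0 to 87, set as the call begins (- or left out, the last holds). The fingers move at their own pace and stop on an object; FORCE is the grip in N (left out, the last holds). Time passes only in rows, so rows that repeat a pose let the fingers close. It gives the time, the measured TCP pose, the force and the opening at its end, in the units of the state.
- r.sense(): the state, without advancing time (a new reading comes with each control period).
- capture(name): name is "scene" or "top"; returns the picture (480x640x3 uint8, red, green, blue); there is no depth.
- calibration(name): a dict with "mtx" (3x3 intrinsics, pixels), "R" (3x3) and "t" (3): a world point X has camera coordinates R X + t. Camera axes: x right, y down, z forward; pixel columns grow to the right and rows downward; lengths in mm; the calibration is good to about 2 mm. A picture is of the moment at which its call begins. calibration takes no time and is no camera call.
- close_job(): hands the job in, once; it reports no verdict.
The state is a dict: "t": time; "q": joint angles; "joint_vel": joint speeds; "joint_torque": joint torques, N m; "eef_pos": TCP position; "eef_rot": TCP orientation; "contact_force": force on the tool from outside, world axes, zero at the start; "moment": the same for the moment, N m; "grip_width": opening from 0.0 (shut) to 1.0 (fully open).
Only numpy, scipy, OpenCV 4.12 (cv2) and the standard library are available. Lean on these libraries where they do the work, as an engineer would, in place of code of your own. Each camera call takes 0.05 s, during which the arm holds its last target. There are 200 camera calls.

## Working session

There is one attempt and no reset: what is moved stays moved. The work goes in short steps, Python scripts to look and compute and a shell command to move; the robot and the scene stay as the last step left them, time stands still between calls to the robot, and variables do not carry over. Pictures are saved under pics/ and viewed, on a budget of 14 in all, crops included, one or two more only if the job needs it, and the job is handed in when it is done.

```bash
mkdir -p pics; ls; python3 - <<'E'
from rig import r,capture,calibration
import cv2,numpy as np
for n in("scene","top"):
    cv2.imwrite(f"pics/{n}0.png",capture(n)[:,:,::-1]); c=calibration(n); print(n,np.round(c["mtx"]),np.round(-np.array(c["R"]).T@c["t"]),np.round(c["R"],2))
print(r.sense()); print(r.tcp_to_grasp)
E
```

```text
pics
scene [[506.   0. 306.]
 [  0. 506. 232.]
 [  0.   0.   1.]] [1224.  -93.  861.] [[ 0.14  0.99  0.02]
 [ 0.77 -0.1  -0.64]
 [-0.63  0.1  -0.77]]
top [[551.   0. 313.]
 [  0. 551. 246.]
 [  0.   0.   1.]] [ 457.   -6. 1275.] [[-0.03 -1.   -0.02]
 [-1.    0.03 -0.09]
 [ 0.09  0.02 -1.  ]]
{'t': 0.1, 'q': array([-1.32313714e+00,  2.21175052e-01,  1.52746299e+00,  3.79604544e-06,
        1.39470262e+00, -1.26115787e-01]), 'joint_vel': array([ 1.89192613e-03, -2.17926057e-03, -2.20400804e-03,  6.34499130e-05,
        1.29883889e-04,  4.49084976e-04]), 'joint_torque': array([ 7.89223577e-04, -4.95945275e+01, -3.88519263e+01,  7.01756892e-02,
        5.14831056e-02, -4.64433390e-05]), 'eef_pos': array([ 228.06140188, -581.31876584,  221.5472789 ]), 'eef_rot': array([-8.72504387e-04,  9.82586990e-01,  1.85801085e-01, -5.12171118e-05]), 'contact_force': array([0.07868551, 0.3205034 , 1.11526313]), 'moment': array([-3.34978690e-06, -3.14892040e-03,  4.75091846e-03]), 'grip_width': 1.0021602368702809}
18.700000000000003
```

View pics/scene0.png

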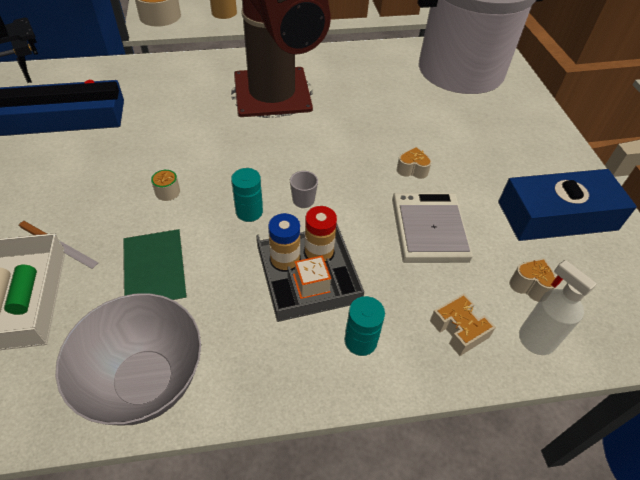

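View pics/top0.png

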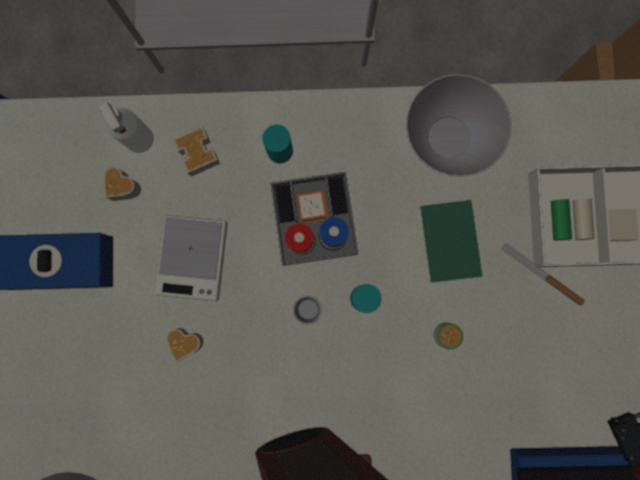

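Scene and top views show the crate (top px ~(315,220)) with the red jar (299,237), the blue jar (334,233) and the square mould (312,206). The scale cross is at (190,248), the mat at (451,240) and the round mould at (449,336). The turquoise look-alikes are at (366,298) and (278,143), and the cup at (307,309). Measuring next.

```bash
cat > h.py <<'E'
from rig import r,capture,calibration
import cv2,numpy as np
def proj(n,X):
    c=calibration(n);p=np.array(c["mtx"])@(np.array(c["R"])@np.array(X,float)+c["t"]);return p[:2]/p[2]
def ray(n,uv,z):
    c=calibration(n);R=np.array(c["R"]);C=-R.T@np.array(c["t"]);d=R.T@np.linalg.inv(c["mtx"])@[uv[0],uv[1],1]
    return C+d*(z-C[2])/d[2]
RNG=dict(blue=((105,120,50),(125,255,255)),red=((172,130,50),(180,255,255)),orange=((3,120,90),(13,255,255)),
 green=((40,90,30),(75,255,255)),mat=((60,60,20),(85,255,120)),white=((0,0,120),(180,70,255)),dark=((0,0,0),(180,255,45)))
def mask(im,col,box=None):
    m=cv2.inRange(cv2.cvtColor(im,cv2.COLOR_RGB2HSV),*map(np.array,RNG[col]))
    if box:
        k=np.zeros_like(m);x0,y0,x1,y1=box;k[y0:y1,x0:x1]=1;m=m*k
    return m
def big(m):
    cs,_=cv2.findContours(m,cv2.RETR_EXTERNAL,cv2.CHAIN_APPROX_NONE)
    return max(cs,key=cv2.contourArea)
E
python3 - <<'E'
from h import *
im={n:capture(n) for n in("scene","top")}
B=dict(top=dict(blue=(315,210,355,255,114),red=(280,215,318,258,114),orange=(293,185,332,223,49),mat=(410,190,490,290,3),green=(430,318,468,352,45)),
 scene=dict(blue=(262,205,305,250,114),red=(300,200,340,240,114),orange=(290,250,335,305,49),mat=(115,225,195,305,3),green=(145,160,185,200,45)))
for n in B:
  for c,b in B[n].items():
    try:
      k=big(mask(im[n],c,b[:4])); h=cv2.convexHull(k); (u,w),s,a=cv2.minAreaRect(h)
      M=np.array([ray(n,p[0],b[4])[:2] for p in h],np.float32); ctr,sz,ang=cv2.minAreaRect(M)
      print(n,c,(round(u),round(w)),"world",np.round(ctr,1),np.round(sz,1),round(ang,1), "circ",np.round(cv2.minEnclosingCircle(M),1) if 0 else np.round(cv2.minEnclosingCircle(M)[0],1))
    except Exception as e: print(n,c,e)
g=im["top"]
big_=lambda x0,y0,x1,y1,s:cv2.resize(g[y0:y1,x0:x1],None,fx=s,fy=s,interpolation=cv2.INTER_CUBIC)
a=big_(265,165,365,275,5);b=big_(150,205,235,305,5)
H=550;o=np.zeros((H,800,3),np.uint8);o[:550,:500]=a[:550];o[:500,500:800]=b[:,:300]
cv2.imwrite("pics/crop1.png",o[:,:,::-1])
s=im["scene"]
cv2.imwrite("pics/crop2.png",cv2.resize(s[180:330,240:480],None,fx=3.3,fy=3.3,interpolation=cv2.INTER_CUBIC)[:,:,::-1])
E
```

```text
top blue (334, 231) world [595.  -31.2] [57.2 59.7] 88.3 circ [594.8 -31.5]
top red (305, 248) world [560.5  30.1] [0. 0.] 0.0 circ [560.5  30.1]
top orange (312, 205) world [663.1  14.8] [58.9 60.8] 6.5 circ [661.9  15.1]
top mat (451, 241) world [ 578.4 -303.2] [175.9 116. ] 5.3 circ [ 578.4 -304.1]
top green (443, 333) world [ 370.3 -267. ] [22.6 51.4] 67.3 circ [ 366.  -277.4]
scene blue (284, 228) world [599.2 -32.6] [58.2 75.5] 82.6 circ [599.3 -32.8]
scene red (324, 231) world [617.5  42.7] [0. 0.] 0.0 circ [617.5  42.7]
scene orange (312, 270) world [658.8  15.4] [60.3 59.7] 7.8 circ [658.9  16. ]
scene mat (152, 267) world [ 575.  -303.7] [178.8 118.5] 4.9 circ [ 575.3 -305.1]
scene green (164, 178) world [ 359.8 -282.7] [55.6 54.9] 32.3 circ [ 359.9 -281.9]
```

View pics/crop1.png

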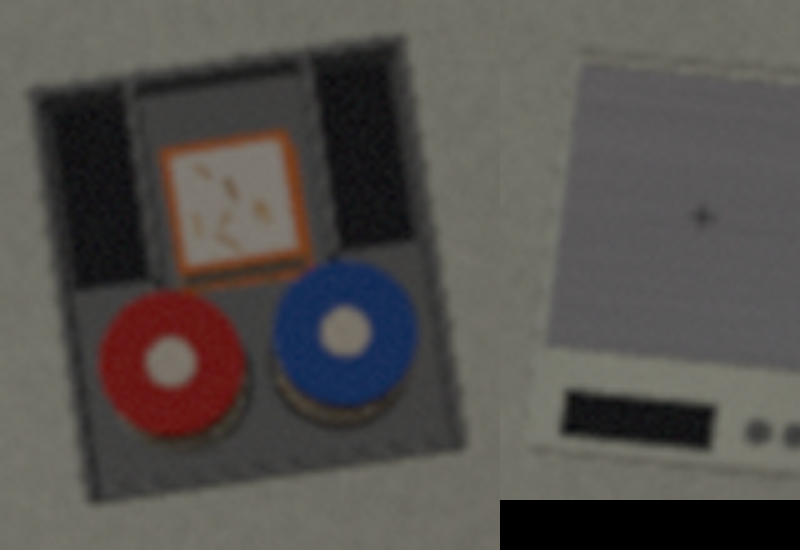

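View pics/crop2.png

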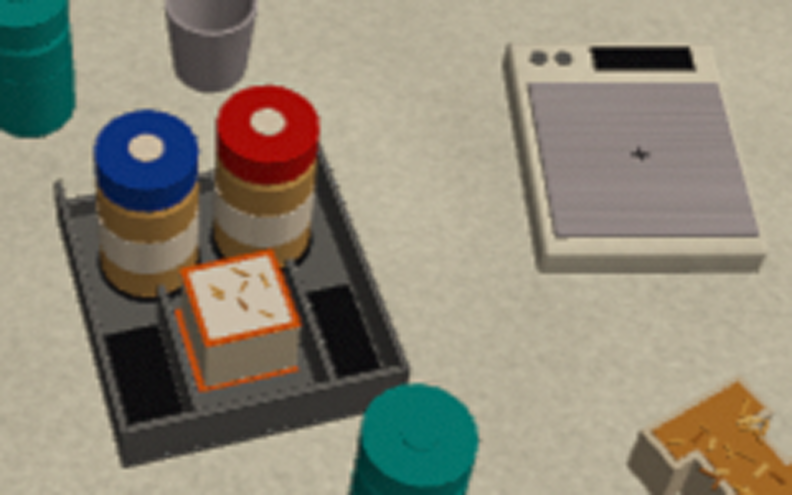

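Crops show lid dots at top px red (299,237) and blue (334,231), and the scale cross at (190.4,248.2). The square mould stands roughly parallel to the crate, with a strip of orange patch visible. I'll refine from the dots, the cross and the crate corners.

```bash
python3 - <<'E'
from h import *
RNG["red"]=((0,150,50),(4,255,255))
im={n:capture(n) for n in("scene","top")}
def cen(n,c,b):
    m=cv2.moments(big(mask(im[n],c,b)));return np.array([m["m10"],m["m01"]])/m["m00"]
T={}
def dot(n,b): # white-ish dot: low saturation inside lid
    x0,y0,x1,y1=b;s=cv2.cvtColor(im[n],cv2.COLOR_RGB2HSV)[:,:,1]
    m=np.zeros(s.shape,np.uint8);m[y0:y1,x0:x1]=(s[y0:y1,x0:x1]<110)*255
    M=cv2.moments(big(m));return np.array([M["m10"],M["m01"]])/M["m00"]
P={"blue":[("top",dot("top",(327,224,342,239))),("scene",dot("scene",(277,219,292,232)))],
   "red":[("top",dot("top",(292,230,307,245))),("scene",dot("scene",(313,211,329,224)))]}
P["cross"]=[("top",(190.4,248.2)),("scene",(240+640/3.3,180+154/3.3))]
for k,v in P.items():
    z=114 if k!="cross" else 35
    for n,p in v: print(k,n,np.round(p,1),np.round(ray(n,p,z)[:2],1))
    X=cv2.triangulatePoints(*[np.array(calibration(n)["mtx"])@np.c_[calibration(n)["R"],calibration(n)["t"]] for n,_ in v],*[np.array(p,float).reshape(2,1) for _,p in v]);print("  tri",np.round(X[:3,0]/X[3,0],1))
for n,pts in(("top",[(271,183.4,40),(346,172.6,40),(358,254.4,20),(283,265.6,20)]),("scene",[(240+408/3.3,180+372/3.3,40),(240+122/3.3,180+435/3.3,40)])):
    for p in pts: print(n,"crate",np.round(ray(n,p[:2],p[2])[:2],1))
# scale pan corners, top crop & scene crop
for n,p in(("top",(500+82,65)),("top",(547,345))): print("pan",np.round(ray(n,(150+(p[0]-500)/5,205+p[1]/5),35)[:2],1))
for p in((528,85),(718,85),(757,235),(555,235)): print("pan sc",np.round(ray("scene",(240+p[0]/3.3,180+p[1]/3.3),35)[:2],1))
# round mould upper outline
g=cv2.cvtColor(im["scene"],cv2.COLOR_RGB2HSV)
for n,b in(("top",(425,315,475,358)),("scene",(145,160,185,200))):
    RNG["g2"]=((14,70,30),(80,255,255)); h=cv2.convexHull(big(mask(im[n],"g2",b)))
    M=np.array([ray(n,p[0],45)[:2] for p in h],np.float32);print(n,"round",np.round(cv2.minEnclosingCircle(M)[0],1),cv2.minEnclosingCircle(M)[1])
E
```

```text
blue top [333.7 230.9] [595.2 -31.6]
blue scene [283.9 224.3] [590.8 -31.6]
  tri [594.6 -31.7 118.5]
red top [298.6 236.9] [584.6  43. ]
red scene [320.6 216.4] [579.8  42.3]
  tri [584.   42.2 118.8]
cross top [190.4 248.2] [574.4 292.4]
cross scene [433.9 226.7] [571.7 293.6]
  tri [574.2 291.9  38.1]
top crate [716.9 106.1]
top crate [736.7 -65.2]
top crate [550.9 -87.5]
top crate [530.   84.2]
scene crate [719.1 106.3]
scene crate [738.9 -63. ]
pan [645.1 347. ]
pan [517.8 363.1]
pan sc [503.1 236.7]
pan sc [519.5 364.6]
pan sc [645.5 346.6]
pan sc [629.1 220.5]
top round [ 364.1 -280.7] 28.16952133178711
scene round [ 378.7 -274.9] 49.37689971923828
```

```bash
R='python3 -m creep'
python3 -m creep '{"travel":[[3,4.6,0],[3,4.6,0],[3,4.6,0],[3,4.6,0],[3,4.6,0]],"turn":[1.6,3.2,5,5,5]}' 87 25
python3 -m creep '{"travel":[[3,4.6,0],[3,4.6,0],[3,4.6,0],[3,4.6,0],[3,4.6,0]],"turn":[1.6,3.2,5,5,5]}'
python3 -m creep '{"travel":[[3,4.5,0],[3,4.5,0],[3,4.5,0],[3,4.5,0],[3,4.5,0]],"turn":[1.6,3.2,5,5,5]}'
```

```text
t: 0.8
eef_pos: [350.0, -394.3, 222.5]
eef_rot: [-0.0, 0.918, 0.396, 0.001]
contact_force: [0.1, 0.3, -0.0]
grip_width: 0.999
t: 1.3
eef_pos: [469.9, -210.2, 222.7]
eef_rot: [-0.0, 0.811, 0.585, 0.001]
contact_force: [-0.7, -1.1, 0.9]
grip_width: 1.001
t: 1.8
eef_pos: [589.9, -29.8, 222.5]
eef_rot: [-0.0, 0.665, 0.747, 0.001]
contact_force: [0.4, 0.5, -0.9]
grip_width: 0.999
```

```bash

python3 -m creep '{"travel":[[0.08,-0.05,0],[0.08,-0.05,-1.2],[0.08,-0.05,-2.4],[0.08,-0.05,-3.2],[0.08,-0.05,-3.64]],"turn":[0,0,0,0,0]}'
python3 -m creep '{"travel":[[0,0,0],[0,0,0],[0,0,0],[0,0,0],[0,0,0]],"turn":[0,0,0,0,0]}' 55 25
python3 -m creep '{"travel":[[0,0,0],[0,0,0],[0,0,0],[0,0,0],[0,0,0]],"turn":[0,0,0,0,0]}' 50 25
```

```text
t: 2.3
eef_pos: [588.2, -37.3, 73.0]
eef_rot: [-0.002, 0.667, 0.745, -0.002]
contact_force: [-0.0, -1.3, 1.1]
grip_width: 0.997
t: 2.8
eef_pos: [593.1, -36.3, 79.0]
eef_rot: [0.002, 0.666, 0.746, 0.001]
contact_force: [1.4, -0.5, 3.3]
grip_width: 0.701
t: 3.3
eef_pos: [593.1, -36.2, 78.9]
eef_rot: [0.002, 0.666, 0.746, 0.001]
contact_force: [0.8, -1.0, 5.9]
grip_width: 0.703
```

```bash

python3 -m creep '{"travel":[[0,0,0],[0,0,0],[0,0,0],[0.01,0.11,0],[0.01,0.11,0]],"turn":[0,0,0,0,0]}' 80 25
python3 -m creep '{"travel":[[0,0,0],[0,0,0],[0,0,0],[0,0,0],[0,0,0]],"turn":[0,0,0,0,0]}' 50 25
python3 -m creep '{"travel":[[0,0,0],[0,0,0],[0,0,0],[0,0,0],[0,0,0]],"turn":[0,0,0,0,0]}'
```

```text
t: 3.8
eef_pos: [591.4, -30.8, 76.5]
eef_rot: [-0.001, 0.666, 0.746, -0.0]
contact_force: [0.1, 0.2, 0.0]
grip_width: 0.913
t: 4.3
eef_pos: [592.1, -31.5, 77.0]
eef_rot: [0.0, 0.666, 0.746, 0.0]
contact_force: [1.6, -0.0, -1.4]
grip_width: 0.705
t: 4.8
eef_pos: [592.0, -31.5, 77.0]
eef_rot: [0.0, 0.666, 0.746, 0.0]
contact_force: [3.2, 0.7, -0.5]
grip_width: 0.703
```

```bash

python3 -m creep '{"travel":[[0,0,0.4],[0,0,1.2],[0,0,2],[0,-0.5,2],[0,-1.2,2]],"turn":[0,0,0,0,0]}'
python3 -m creep '{"travel":[[0.15,-1,0],[0.3,-2,0],[0.45,-3,0],[0.6,-4,0],[0.74,-4.8,0]],"turn":[0,0,0,0,0]}'
python3 -m creep '{"travel":[[0,-0.5,0],[0,-0.7,0],[0,-0.7,0],[0,-0.7,-0.8],[0,-0.7,-1.5]],"turn":[0,0,0,0,0]}'
python3 -m creep '{"travel":[[0,0,-0.2],[0,0,-0.4],[0,0,-0.51],[0,0,-0.51],[0,0,-0.51]],"turn":[0,0,0,0,0]}'
```

```text
t: 5.3
eef_pos: [592.2, -78.8, 159.3]
eef_rot: [0.001, 0.666, 0.746, 0.0]
contact_force: [-0.3, 0.3, -3.6]
grip_width: 0.707
t: 5.8
eef_pos: [620.5, -273.6, 157.2]
eef_rot: [-0.001, 0.667, 0.745, -0.0]
contact_force: [0.2, 0.2, -3.7]
grip_width: 0.704
t: 6.3
eef_pos: [622.1, -297.7, 97.5]
eef_rot: [0.001, 0.666, 0.746, 0.0]
contact_force: [-0.8, -0.6, -5.4]
grip_width: 0.704
t: 6.8
eef_pos: [622.2, -299.8, 78.0]
eef_rot: [0.001, 0.666, 0.746, 0.0]
contact_force: [0.6, -0.3, -3.6]
grip_width: 0.704
```

```bash

python3 -m creep '{"travel":[[0,0,0],[0,0,-0.02],[0,0,-0.02],[0,0,-0.02],[0,0,-0.02]],"turn":[0,0,0,0,0]}'
python3 -m creep '{"travel":[[0,0,0],[0,0,0],[0,0,0],[0,0,0],[0,0,0]],"turn":[0,0,0,0,0]}' 80
python3 -m creep '{"travel":[[0,0,1],[0,0,2],[0,0.5,3],[0,1.5,3],[0,2.5,3]],"turn":[0,0,0,0,0]}' 87
python3 - <<'E'
from h import *
for n in("scene","top"):
    im=capture(n);p=proj(n,(622.2,-299.8,113));print(n,p)
    k=big(mask(im,"blue",tuple(int(v) for v in(p[0]-30,p[1]-30,p[0]+30,p[1]+30))))
    x,y,w,h=cv2.boundingRect(k);s=cv2.cvtColor(im,cv2.COLOR_RGB2HSV)[:,:,1];m=np.zeros_like(s);m[y+2:y+h-2,x+2:x+w-2]=255
    q=p.astype(int);f=np.zeros_like(s);f[q[1]-9:q[1]+9,q[0]-9:q[0]+9]=1
    M=cv2.moments(big(((s<110)*255).astype(np.uint8)*f));c=np.array([M["m10"],M["m01"]])/M["m00"]
    print(n,M["m00"],c,np.round(ray(n,c,113),1))
cv2.imwrite("pics/s2.png",capture("scene")[:,:,::-1])
E
```

```text
t: 7.3
eef_pos: [621.6, -299.6, 76.1]
eef_rot: [0.0, 0.666, 0.746, 0.0]
contact_force: [0.3, 0.0, -2.8]
grip_width: 0.702
t: 7.8
eef_pos: [621.5, -299.5, 76.0]
eef_rot: [0.0, 0.666, 0.746, 0.0]
contact_force: [-0.1, 0.9, -0.3]
grip_width: 0.913
t: 8.3
eef_pos: [622.5, -199.6, 198.4]
eef_rot: [0.002, 0.667, 0.745, 0.001]
contact_force: [0.1, 0.2, -1.2]
grip_width: 0.999
scene [141.47658096 251.61555589]
scene 74.5 [141.30425056 250.58836689] [ 619.7 -300.3  113. ]
top [459.9371949  214.70387331]
top 142.0 [457.03051643 213.71830986] [ 624.5 -293.8  113. ]
```

View pics/s2.png

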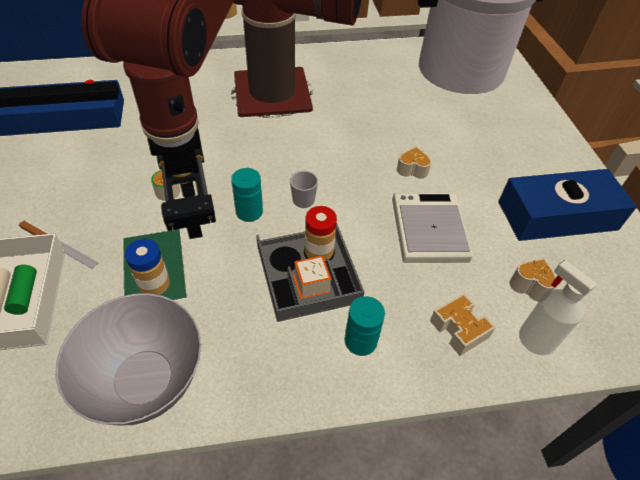

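Blue jar is upright on the mat (scene px (147,262)) and the red one still stands in the crate. The jar's known TCP position gives the camera bias (scene x −1.8, top x +3), so red is at (581.6,42.6).

```bash

python3 -m creep '{"travel":[[-0.2,1.2,0],[-0.4,2.4,0],[-0.6,3.6,0],[-0.8,4.8,0],[-1,5.8,0]],"turn":[0,0,0,0,0]}'
python3 -m creep '{"travel":[[0,0.25,0],[0,0.25,0],[0,0.25,-1],[0,0.25,-2],[0,0.25,-2.5]],"turn":[0,0,0,0,0]}'
python3 -m creep '{"travel":[[0,0,-0.3],[0,0,-0.46],[0,0,-0.46],[0,0,-0.46],[0,0,-0.46]],"turn":[0,0,0,0,0]}'
```

```text
t: 8.95
eef_pos: [581.1, 33.7, 195.7]
eef_rot: [0.0, 0.667, 0.745, 0.0]
contact_force: [0.2, 0.4, -0.2]
grip_width: 1.004
t: 9.45
eef_pos: [579.8, 40.1, 91.9]
eef_rot: [-0.001, 0.667, 0.745, -0.002]
contact_force: [-0.2, -0.6, 0.7]
grip_width: 0.998
t: 9.95
eef_pos: [582.7, 42.3, 78.9]
eef_rot: [0.001, 0.666, 0.746, 0.001]
contact_force: [-0.3, 0.5, 0.6]
grip_width: 0.999
```

```bash

python3 -m creep '{"travel":[[0,0,0],[0,0,0],[0,0,0],[0,0,0],[0,0,0]],"turn":[0,0,0,0,0]}' 50 25
python3 -m creep '{"travel":[[0,0,0],[0,0,0],[0,0,0],[0,0,0],[0,0,0]],"turn":[0,0,0,0,0]}'
python3 -m creep '{"travel":[[0,0,0.4],[0,0,1.2],[0,0,2],[0,-0.5,2],[0,-1.4,2]],"turn":[0,0,0,0,0]}'
python3 -m creep '{"travel":[[-0.2,-1,0],[-0.4,-2,0],[-0.6,-3,0],[-0.8,-4,0],[-1,-5,0]],"turn":[0,0,0,0,0]}'
python3 -m creep '{"travel":[[-0.12,-0.8,0],[-0.24,-1.6,0],[-0.24,-2.2,0],[-0.24,-2.35,0],[-0.24,-2.35,0]],"turn":[0,0,0,0,0]}'
python3 -m creep '{"travel":[[0,0,0],[0,0,-0.8],[0,0,-1.5],[0,0,-1.8],[0,0,-2]],"turn":[0,0,0,0,0]}'
python3 -m creep '{"travel":[[0,0,-0.03],[0,0,-0.03],[0,0,-0.03],[0,0,-0.03],[0,0,-0.03]],"turn":[0,0,0,0,0]}'
```

```text
t: 10.45
eef_pos: [581.8, 42.7, 77.6]
eef_rot: [0.0, 0.666, 0.746, 0.0]
contact_force: [1.5, 1.0, 0.2]
grip_width: 0.703
t: 10.95
eef_pos: [581.7, 42.6, 77.5]
eef_rot: [0.0, 0.666, 0.746, 0.0]
contact_force: [2.3, -0.3, 1.1]
grip_width: 0.704
t: 11.45
eef_pos: [581.5, -12.1, 159.2]
eef_rot: [0.0, 0.665, 0.747, 0.001]
contact_force: [-0.5, -0.6, -4.1]
grip_width: 0.703
t: 11.95
eef_pos: [539.9, -214.5, 157.3]
eef_rot: [-0.001, 0.666, 0.746, -0.0]
contact_force: [0.7, 0.2, -4.9]
grip_width: 0.702
t: 12.45
eef_pos: [531.0, -307.8, 157.1]
eef_rot: [-0.001, 0.667, 0.745, -0.0]
contact_force: [-0.5, 0.6, -3.3]
grip_width: 0.705
t: 12.95
eef_pos: [531.4, -305.7, 76.2]
eef_rot: [-0.001, 0.666, 0.746, 0.0]
contact_force: [0.5, 10.6, 30.4]
grip_width: 0.702
t: 13.45
eef_pos: [532.0, -307.7, 76.6]
eef_rot: [0.0, 0.666, 0.746, 0.0]
contact_force: [0.1, 0.0, -3.4]
grip_width: 0.702
```

```bash

python3 -m creep '{"travel":[[0,0,-0.01],[0,0,-0.01],[0,0,-0.01],[0,0,-0.01],[0,0,-0.01]],"turn":[0,0,0,0,0]}' 74
python3 -m creep '{"travel":[[0,0,0.5],[0,0,1.5],[0,0,2.5],[0,0,3],[0,0,3]],"turn":[0,0,0,0,0]}'
python3 - <<'E'
from h import *
B=dict(top=(293,180,332,228),scene=(285,245,340,310))
S={}
for n in("scene","top"):
    im=capture(n);S[n]=im
    RNG["rim"]=((2,110,60),(14,255,255))
    x0,y0,x1,y1=B[n]
    m=mask(im,"rim",B[n]);h=cv2.convexHull(big(m))
    M=np.array([ray(n,p[0],49)[:2] for p in h],np.float32);c,s,a=cv2.minAreaRect(M);print(n,np.round(c,1),np.round(s,1),round(a,1))
a=cv2.resize(S["top"][160:280,255:375],None,fx=4,fy=4,interpolation=cv2.INTER_CUBIC)
b=cv2.resize(S["scene"][220:340,120:200],None,fx=4,fy=4,interpolation=cv2.INTER_CUBIC)
cv2.imwrite("pics/c3.png",np.hstack([a,b])[:,:,::-1])
E
```

```text
t: 13.95
eef_pos: [532.0, -307.6, 76.0]
eef_rot: [0.0, 0.666, 0.746, 0.0]
contact_force: [0.9, 0.5, -0.5]
grip_width: 0.85
t: 14.45
eef_pos: [534.0, -309.0, 200.6]
eef_rot: [0.004, 0.666, 0.746, 0.0]
contact_force: [0.5, -0.7, 0.3]
grip_width: 0.85
scene [658.4  15.6] [61.1 61.3] 7.9
top [659.1  14.3] [67.2 61.2] 7.0
```

View pics/c3.png

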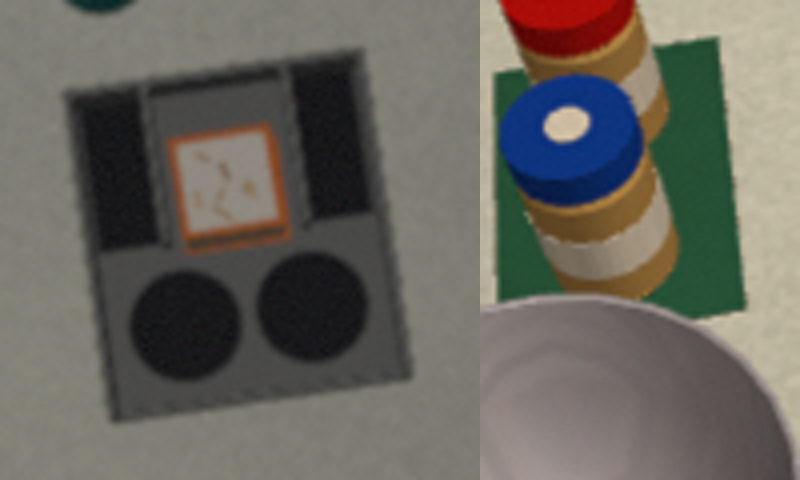

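Both jars are upright on the mat. The mould is still in the bay with the discs free, and its bias-corrected position is (660.2, 15.1).

```bash

python3 -m creep '{"travel":[[0.4,1,0],[0.8,2,0],[1.2,3,0],[1.6,4,0],[2,5,0]],"turn":[0,0,0,0,0]}' 76
python3 -m creep '{"travel":[[0.5,1.2,0],[1,2.4,0],[1.21,3.07,0],[1.21,3.07,0],[1.21,3.07,0]],"turn":[0,0,0,0,0]}'
python3 -m creep '{"travel":[[0,0,-0.8],[0,0,-1.6],[0,0,-2.4],[0,0,-3],[0,0,-3]],"turn":[0,0,0,0,0]}'
python3 - <<'E'
from h import *
for p in((301.5,241.25),(333.25,236.5)): print(ray("top",p,4))
cv2.imwrite("pics/s4.png",capture("scene")[200:340,200:400].repeat(3,0).repeat(3,1)[:,:,::-1])
E
```

```text
t: 15.05
eef_pos: [610.8, -105.5, 192.9]
eef_rot: [-0.002, 0.667, 0.745, -0.001]
contact_force: [1.5, 0.1, -0.8]
grip_width: 0.877
t: 15.55
eef_pos: [659.0, 16.1, 193.0]
eef_rot: [-0.002, 0.666, 0.746, -0.001]
contact_force: [0.1, -0.5, -0.5]
grip_width: 0.874
t: 16.05
eef_pos: [655.6, 13.9, 69.8]
eef_rot: [-0.004, 0.667, 0.745, -0.003]
contact_force: [-1.0, 0.2, 0.2]
grip_width: 0.874
[586.27992898  41.19132266   4.        ]
[595.26770485 -32.68352922   4.        ]
```

View pics/s4.png

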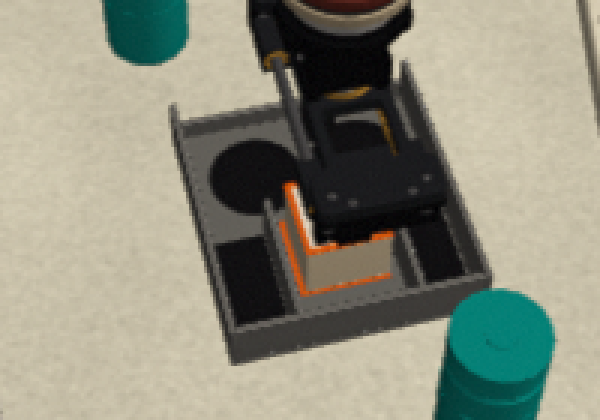

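The rear finger hangs above the gap behind the mould (crop px (350,235)) and is clear of the partitions. I'm descending slowly.

```bash

python3 -m creep '{"travel":[[0,0,0],[0,0,-0.3],[0,0,-0.6],[0,0,-0.9],[0,0,-1.1]],"turn":[0,0,0,0,0]}'
python3 -m creep '{"travel":[[0,0,-0.2],[0,0,-0.35],[0,0,-0.43],[0,0,-0.43],[0,0,-0.43]],"turn":[0,0,0,0,0]}'
python3 -m creep '{"travel":[[0,0,0],[0,0,0],[0,0,0],[0,0,0],[0,0,0]],"turn":[0,0,0,0,0]}' 45 20
python3 -m creep '{"travel":[[0,0,0],[0,0,0],[0,0,0],[0,0,0],[0,0,0]],"turn":[0,0,0,0,0]}'
```

```text
t: 16.6
eef_pos: [659.3, 15.5, 30.0]
eef_rot: [-0.001, 0.666, 0.746, -0.001]
contact_force: [0.1, 0.2, 0.5]
grip_width: 0.875
t: 17.1
eef_pos: [660.5, 15.3, 14.8]
eef_rot: [0.0, 0.666, 0.746, 0.0]
contact_force: [-0.2, -0.4, 0.4]
grip_width: 0.876
t: 17.6
eef_pos: [660.5, 15.3, 14.9]
eef_rot: [0.0, 0.666, 0.746, 0.0]
contact_force: [-0.3, -0.4, 1.9]
grip_width: 0.665
t: 18.1
eef_pos: [660.5, 15.3, 14.9]
eef_rot: [0.0, 0.666, 0.746, 0.0]
contact_force: [-0.3, -0.2, 4.4]
grip_width: 0.666
```

```bash

python3 -m creep '{"travel":[[0,0,0.3],[0,0,0.9],[0,0,1.6],[0,0,2.2],[0,0,2.6]],"turn":[0,0,0,0,0]}'
python3 -m creep '{"travel":[[-0.3,0.9,0],[-0.6,1.9,0],[-0.9,2.9,0],[-1.2,3.9,0],[-1.5,4.9,0]],"turn":[-0.6,-1.2,-1.8,-2.4,-2.96]}'
python3 -m creep '{"travel":[[-0.3,0.9,0],[-0.6,1.7,0],[-0.69,2.03,0],[-0.69,2.03,0],[-0.69,2.03,0]],"turn":[0,0,0,0,0]}'
python3 -m creep '{"travel":[[0,0,-0.4],[0,0,-0.9],[0,0,-1.3],[0,0,-1.6],[0,0,-1.7]],"turn":[0,0,0,0,0]}'
python3 -m creep '{"travel":[[0,0,-0.05],[0,0,-0.1],[0,0,-0.1],[0,0,-0.1],[0,0,-0.1]],"turn":[0,0,0,0,0]}'
```

```text
t: 18.6
eef_pos: [660.8, 15.3, 120.9]
eef_rot: [0.001, 0.666, 0.746, 0.001]
contact_force: [0.1, 0.5, -1.6]
grip_width: 0.668
t: 19.1
eef_pos: [599.0, 212.6, 118.1]
eef_rot: [-0.0, 0.758, 0.653, -0.001]
contact_force: [0.2, -0.0, -1.6]
grip_width: 0.665
t: 19.6
eef_pos: [572.8, 291.7, 118.3]
eef_rot: [0.0, 0.757, 0.654, -0.0]
contact_force: [-0.5, -1.6, -0.2]
grip_width: 0.663
t: 20.1
eef_pos: [571.5, 291.3, 47.9]
eef_rot: [-0.001, 0.757, 0.653, -0.002]
contact_force: [-0.2, 0.1, -0.2]
grip_width: 0.665
t: 20.6
eef_pos: [573.0, 292.8, 47.2]
eef_rot: [0.0, 0.757, 0.654, 0.001]
contact_force: [0.8, 0.1, 0.0]
grip_width: 0.669
```

```bash

python3 -m creep '{"travel":[[0,0,-0.02],[0,0,-0.02],[0,0,-0.02],[0,0,-0.02],[0,0,-0.02]],"turn":[0,0,0,0,0]}'
python3 -m creep '{"travel":[[0,0,0],[0,0,0],[0,0,0],[0,0,0],[0,0,0]],"turn":[0,0,0,0,0]}' 76
python3 -m creep '{"travel":[[0,0,0.5],[0,0,1.5],[0,0,2.5],[0,-1,3],[0,-2,3]],"turn":[0,0,0,0,0]}'
python3 -m creep '{"travel":[[0,-1,0],[0,-2,0],[0,-2,0],[0,-2,0],[0,-2,0]],"turn":[0,0,0,0,0]}'
python3 - <<'E'
from h import *
S={}
for n,b in(("scene",(390,180,480,270)),("top",(150,205,230,305))):
    im=capture(n);S[n]=im
    RNG["rim"]=((2,110,60),(14,255,255))
    h=cv2.convexHull(big(mask(im,"rim",b)))
    M=np.array([ray(n,p[0],80)[:2] for p in h],np.float32);c,s,a=cv2.minAreaRect(M);print(n,np.round(c,1),np.round(s,1),round(a,1))
    b2={"scene":(240,240,370,325),"top":(290,175,335,230)}[n]
    h=cv2.convexHull(big(mask(im,"rim",b2)))
    M=np.array([ray(n,p[0],4)[:2] for p in h],np.float32);c,s,a=cv2.minAreaRect(M);print("patch",n,np.round(c,1),np.round(s,1),round(a,1))
a=cv2.resize(S["top"][165:305,150:375],(675,420));cv2.imwrite("pics/c5.png",a[:,:,::-1])
E
```

```text
t: 21.1
eef_pos: [572.7, 292.7, 45.9]
eef_rot: [-0.0, 0.757, 0.654, 0.0]
contact_force: [0.1, 0.1, 0.6]
grip_width: 0.662
t: 21.6
eef_pos: [572.6, 292.5, 45.7]
eef_rot: [0.0, 0.757, 0.654, 0.0]
contact_force: [-0.1, -0.4, -0.4]
grip_width: 0.865
t: 22.1
eef_pos: [575.2, 213.3, 170.9]
eef_rot: [0.002, 0.756, 0.655, 0.004]
contact_force: [0.7, -0.7, 0.5]
grip_width: 0.873
t: 22.6
eef_pos: [572.6, 133.3, 165.8]
eef_rot: [-0.0, 0.757, 0.654, 0.0]
contact_force: [0.0, -0.4, 0.1]
grip_width: 0.875
scene [570.4 292.7] [59.9 58.6] 82.7
patch scene [658.7  13.9] [63.9 63.8] 6.9
top [635.2 242.6] [92.7 60.2] 89.3
patch top [662.9  14.3] [63. 63.] 7.0
```

View pics/c5.png

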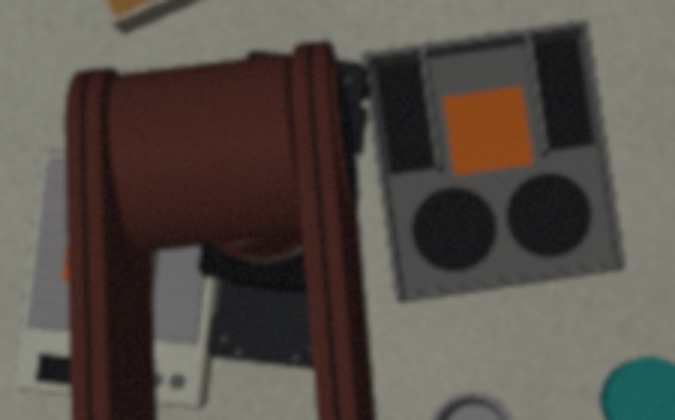

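The scale holds the square mould, within about 1.5 mm of the cross in the scene view. The bay's patch is free (top crop px (488,130)) and its bias-corrected centre is (660.4,14.0). Now the round mould.

```bash

python3 -m creep '{"travel":[[-0.5,-1,0],[-1,-2,0],[-1.5,-3,0],[-2,-4,0],[-2.5,-5,0]],"turn":[0.6,1.2,1.8,2.4,3.05]}' 80
python3 -m creep '{"travel":[[-0.5,-1,0],[-1,-2,0],[-1.5,-3,0],[-2,-4,0],[-2.5,-5,0]],"turn":[0,0,0,0,0]}'
python3 -m creep '{"travel":[[-0.28,-0.35,0],[-0.28,-0.35,0],[-0.28,-0.35,-0.8],[-0.28,-0.35,-1.6],[-0.28,-0.35,-2]],"turn":[0,0,0,0,0]}'
python3 - <<'E'
from h import *
print(r.sense()["eef_pos"])
a=capture("scene")[130:230,110:230];b=capture("top")[290:390,390:510]
cv2.imwrite("pics/c6.png",cv2.resize(np.hstack([a,b]),None,fx=3.3,fy=3.3)[:,:,::-1])
E
```

```text
t: 23.2
eef_pos: [472.0, -67.7, 165.8]
eef_rot: [0.0, 0.662, 0.75, 0.0]
contact_force: [0.4, -0.4, 0.5]
grip_width: 0.921
t: 23.7
eef_pos: [372.4, -268.3, 166.1]
eef_rot: [0.0, 0.663, 0.749, 0.0]
contact_force: [1.8, -0.2, 0.7]
grip_width: 0.916
t: 24.2
eef_pos: [361.3, -278.8, 83.2]
eef_rot: [-0.002, 0.663, 0.749, 0.0]
contact_force: [-0.7, 0.3, -0.6]
grip_width: 0.917
[ 361.27931521 -278.78400899   83.1608224 ]
```

View pics/c6.png

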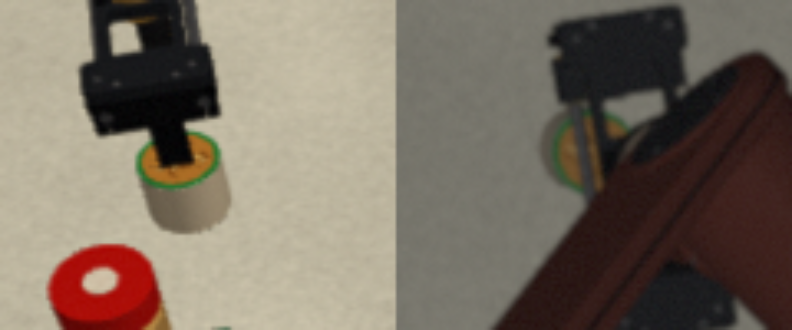

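The gripper hangs over the round mould (scene crop rim centre (178,160), finger at (172,150)), so alignment is good. Descending and gripping.

```bash

python3 -m creep '{"travel":[[0,0,0],[0,0,-0.4],[0,0,-0.9],[0,0,-1.3],[0,0,-1.6]],"turn":[0,0,0,0,0]}'
python3 -m creep '{"travel":[[0,0,-0.15],[0,0,-0.25],[0,0,-0.25],[0,0,-0.25],[0,0,-0.25]],"turn":[0,0,0,0,0]}'
python3 -m creep '{"travel":[[0,0,0],[0,0,0],[0,0,0],[0,0,0],[0,0,0]],"turn":[0,0,0,0,0]}' 45 20
python3 -m creep '{"travel":[[0,0,0],[0,0,0],[0,0,0],[0,0,0],[0,0,0]],"turn":[0,0,0,0,0]}'
python3 -m creep '{"travel":[[0,0,0.3],[0,0,0.9],[0,0,1.6],[0,0,2.2],[0,0,2.8]],"turn":[0,0,0,0,0]}'
```

```text
t: 24.8
eef_pos: [362.6, -281.8, 22.4]
eef_rot: [0.001, 0.663, 0.748, -0.0]
contact_force: [-0.3, 0.0, 0.4]
grip_width: 0.918
t: 25.3
eef_pos: [361.8, -281.9, 12.4]
eef_rot: [0.001, 0.664, 0.748, -0.0]
contact_force: [0.2, 0.4, -0.4]
grip_width: 0.919
t: 25.8
eef_pos: [361.5, -281.5, 11.8]
eef_rot: [0.0, 0.664, 0.748, 0.0]
contact_force: [0.1, 0.0, 1.6]
grip_width: 0.661
t: 26.3
eef_pos: [361.5, -281.5, 11.8]
eef_rot: [0.0, 0.663, 0.748, 0.0]
contact_force: [-1.1, 0.6, 1.6]
grip_width: 0.661
t: 26.8
eef_pos: [361.2, -281.2, 125.2]
eef_rot: [-0.0, 0.663, 0.748, -0.0]
contact_force: [-0.1, 0.2, -1.1]
grip_width: 0.668
```

```bash

python3 -m creep '{"travel":[[0,0,0.8],[0.2,0.2,1],[0.8,0.8,1],[1.6,1.6,1],[2.4,2.4,1]],"turn":[0,0,0,0,0]}'
python3 -m creep '{"travel":[[0.8,0.8,0],[1.6,1.6,0],[2.4,2.4,0],[3.2,3.2,0],[4,4,0]],"turn":[0,0,0,0,0]}'
python3 -m creep '{"travel":[[0.6,0.6,0],[1.08,0.99,0],[1.08,0.99,0],[1.08,0.99,0],[1.08,0.99,-0.6]],"turn":[0,0,0,0,0]}'
python3 -m creep '{"travel":[[0,0,-0.6],[0,0,-1.2],[0,0,-1.5],[0,0,-1.5],[0,0,-1.5]],"turn":[0,0,0,0,0]}'
python3 - <<'E'
from h import *
s=r.sense()["eef_pos"];print(s)
a=capture("scene");n="scene"
RNG["g2"]=((40,80,30),(80,255,255));k=big(mask(a,"g2",(260,200,360,310)));h=cv2.convexHull(k)
M=np.array([ray(n,p[0],s[2]+33)[:2] for p in h],np.float32);c,sz,an=cv2.minAreaRect(M);print(np.round(c,1),np.round(sz,1))
cv2.imwrite("pics/c7.png",cv2.resize(a[180:330,220:400],None,fx=3.5,fy=3.5)[:,:,::-1])
E
```

```text
t: 27.3
eef_pos: [458.0, -183.8, 163.2]
eef_rot: [-0.0, 0.664, 0.748, 0.0]
contact_force: [0.1, -1.3, -1.9]
grip_width: 0.659
t: 27.8
eef_pos: [617.9, -22.8, 162.4]
eef_rot: [-0.001, 0.663, 0.748, -0.0]
contact_force: [0.7, -1.4, -1.3]
grip_width: 0.658
t: 28.3
eef_pos: [662.4, 13.7, 142.8]
eef_rot: [0.002, 0.664, 0.748, 0.002]
contact_force: [1.2, 0.7, -2.1]
grip_width: 0.661
t: 28.8
eef_pos: [660.7, 13.7, 80.4]
eef_rot: [0.0, 0.664, 0.748, 0.0]
contact_force: [0.4, 0.0, -1.0]
grip_width: 0.662
[660.70224853  13.7053492   80.43364864]
[635.3  24.7] [31.6  6.7]
```

View pics/c7.png

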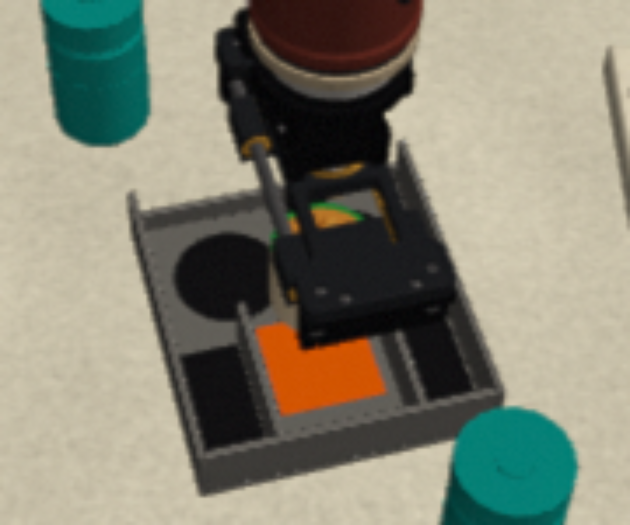

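The mould hangs over the front of the patch in view (patch centre crop px (320,370)), as expected from its height. Lowering it.

```bash

python3 -m creep '{"travel":[[0,0,-0.3],[0,0,-0.7],[0,0,-1.1],[0,0,-1.35],[0,0,-1.5]],"turn":[0,0,0,0,0]}' - 20
python3 -m creep '{"travel":[[0,0,-0.05],[0,0,-0.1],[0,0,-0.1],[0,0,-0.1],[0,0,-0.1]],"turn":[0,0,0,0,0]}'
python3 -m creep '{"travel":[[0,0,0],[0,0,0],[0,0,0],[0,0,0],[0,0,0]],"turn":[0,0,0,0,0]}' 74
python3 -m creep '{"travel":[[0,0,0.5],[0,0,1.5],[0,0,2.5],[0,-0.5,3.5],[0,-1.5,3.6]],"turn":[0,0,0,0,0]}'
python3 -m creep '{"travel":[[-0.5,-0.9,0],[-1,-1.8,0],[-1.5,-2.7,0],[-1.5,-3.6,0],[-1.5,-4.5,0]],"turn":[0,0,0,0,0]}'
python3 - <<'E'
from h import *
for n,b in(("scene",(265,235,350,305)),("top",(290,175,335,230))):
    im=capture(n)
    RNG["g2"]=((30,90,20),(85,255,255));RNG["rim"]=((2,150,60),(14,255,255))
    h=cv2.convexHull(big(mask(im,"g2",b)))
    M=np.array([ray(n,p[0],49)[:2] for p in h],np.float32);c,rad=cv2.minEnclosingCircle(M);print(n,"round",np.round(c,1),rad,np.round(cv2.minAreaRect(M)[:2],1))
im=capture("scene");t=capture("top")
cv2.imwrite("pics/c8.png",np.hstack([cv2.resize(im[230:320,255:355],(400,360)),cv2.resize(t[165:265,265:365],(360,360))])[:,:,::-1])
E
```

```text
t: 29.35
eef_pos: [659.1, 14.3, 17.2]
eef_rot: [-0.001, 0.663, 0.748, -0.001]
contact_force: [-1.1, 0.5, -2.3]
grip_width: 0.662
t: 29.85
eef_pos: [661.1, 14.1, 16.3]
eef_rot: [0.0, 0.663, 0.748, 0.0]
contact_force: [-0.7, 0.5, -0.8]
grip_width: 0.658
t: 30.35
eef_pos: [660.7, 14.2, 15.8]
eef_rot: [0.0, 0.663, 0.748, 0.0]
contact_force: [0.6, 0.5, 1.1]
grip_width: 0.847
t: 30.85
eef_pos: [664.6, -44.4, 167.5]
eef_rot: [0.005, 0.662, 0.749, 0.003]
contact_force: [1.8, -0.0, 1.0]
grip_width: 0.85
t: 31.35
eef_pos: [600.0, -227.3, 160.1]
eef_rot: [0.0, 0.664, 0.748, 0.0]
contact_force: [0.5, 0.4, -0.1]
grip_width: 0.85
scene round [658.2  14. ] 29.7099666595459 [[659.1  13.9]
 [ 57.1  57.5]]
top round [662.9  13.9] 28.460018157958984 [[663.   13.9]
 [ 54.   54.6]]
```

View pics/c8.png

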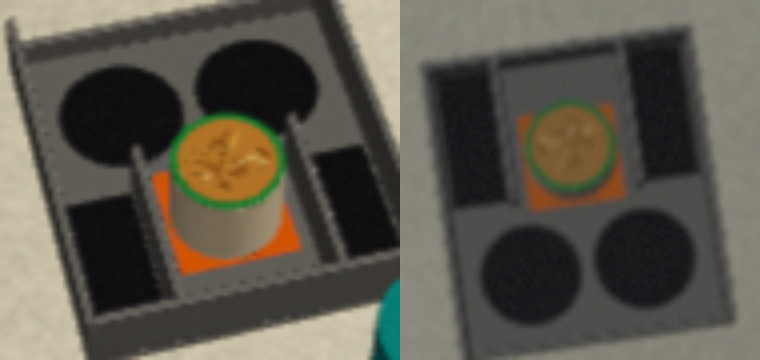

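The round mould coincides with the patch centre: scene (658.7,13.9) patch vs (658.7,14) mould, top (662.9,14.3) vs (663,13.9). Now the red jar goes back.

```bash

python3 -m creep '{"travel":[[-0.8,-1,0],[-1.71,-2.04,0],[-1.71,-2.04,0],[-1.71,-2.04,0],[-1.71,-2.04,-0.3]],"turn":[-0.05,-0.05,-0.05,-0.05,-0.05]}' 76
python3 -m creep '{"travel":[[0,0,-0.3],[0,0,-0.8],[0,0,-1.2],[0,0,-1.5],[0,0,-1.7]],"turn":[0,0,0,0,0]}'
python3 -m creep '{"travel":[[0,0,-0.07],[0,0,-0.09],[0,0,-0.09],[0,0,-0.09],[0,0,-0.09]],"turn":[0,0,0,0,0]}'
python3 -m creep '{"travel":[[0,0,0],[0,0,0],[0,0,0],[0,0,0],[0,0,0]],"turn":[0,0,0,0,0]}' 50 25
python3 -m creep '{"travel":[[0,0,0],[0,0,0],[0,0,0],[0,0,0],[0,0,0]],"turn":[0,0,0,0,0]}'
```

```text
t: 32.05
eef_pos: [534.2, -306.8, 149.5]
eef_rot: [0.002, 0.665, 0.747, 0.001]
contact_force: [-0.5, -0.5, 0.2]
grip_width: 0.876
t: 32.55
eef_pos: [531.8, -306.3, 77.6]
eef_rot: [-0.001, 0.665, 0.747, -0.0]
contact_force: [-0.3, -0.0, 0.5]
grip_width: 0.872
t: 33.05
eef_pos: [532.6, -307.8, 76.9]
eef_rot: [0.001, 0.665, 0.747, 0.0]
contact_force: [-0.0, -0.3, -0.2]
grip_width: 0.872
t: 33.55
eef_pos: [532.1, -307.5, 76.3]
eef_rot: [-0.0, 0.665, 0.747, -0.0]
contact_force: [-2.0, -0.2, 1.5]
grip_width: 0.7
t: 34.05
eef_pos: [532.2, -307.5, 76.3]
eef_rot: [0.0, 0.665, 0.747, -0.0]
contact_force: [-1.4, -0.6, 3.4]
grip_width: 0.707
```

```bash

python3 -m creep '{"travel":[[0,0,0.4],[0,0,1.2],[0,0,2],[0,0.5,2],[0,1.4,2]],"turn":[0,0,0,0,0]}'
python3 -m creep '{"travel":[[0.2,1,0],[0.4,2,0],[0.6,3,0],[0.8,4,0],[1,5,0]],"turn":[0,0,0,0,0]}'
python3 -m creep '{"travel":[[0.12,0.8,0],[0.24,1.6,0],[0.24,2.2,0],[0.24,2.35,0],[0.24,2.35,0]],"turn":[0,0,0,0,0]}'
python3 -m creep '{"travel":[[0,0,-0.2],[0,0,-0.7],[0,0,-1.2],[0,0,-1.5],[0,0,-1.7]],"turn":[0,0,0,0,0]}'
python3 -m creep '{"travel":[[0,0,-0.1],[0,0,-0.2],[0,0,-0.25],[0,0,-0.25],[0,0,-0.25]],"turn":[0,0,0,0,0]}'
python3 -m creep '{"travel":[[0,0,-0.02],[0,0,-0.02],[0,0,-0.02],[0,0,-0.02],[0,0,-0.02]],"turn":[0,0,0,0,0]}'
```

```text
t: 34.55
eef_pos: [532.8, -252.4, 157.5]
eef_rot: [0.002, 0.666, 0.746, 0.0]
contact_force: [0.0, 0.2, -3.7]
grip_width: 0.705
t: 35.05
eef_pos: [571.2, -48.6, 155.1]
eef_rot: [-0.001, 0.665, 0.747, -0.0]
contact_force: [0.7, 0.5, -3.5]
grip_width: 0.703
t: 35.55
eef_pos: [580.8, 44.0, 155.2]
eef_rot: [-0.001, 0.664, 0.748, -0.001]
contact_force: [-0.1, -0.6, -3.6]
grip_width: 0.706
t: 36.05
eef_pos: [580.8, 41.6, 86.3]
eef_rot: [-0.001, 0.666, 0.746, -0.001]
contact_force: [-0.0, 0.7, -4.0]
grip_width: 0.702
t: 36.55
eef_pos: [582.2, 42.6, 78.7]
eef_rot: [0.0, 0.665, 0.747, 0.0]
contact_force: [0.3, -0.2, -3.4]
grip_width: 0.707
t: 37.05
eef_pos: [581.8, 42.6, 77.4]
eef_rot: [0.0, 0.665, 0.747, 0.0]
contact_force: [0.5, 0.0, -4.4]
grip_width: 0.703
```

```bash

python3 -m creep '{"travel":[[0,0,-0.02],[0,0,-0.02],[0,0,-0.02],[0,0,-0.02],[0,0,-0.02]],"turn":[0,0,0,0,0]}'
python3 -m creep '{"travel":[[0,0,0],[0,0,0],[0,0,0],[0,0,0],[0,0,0]],"turn":[0,0,0,0,0]}' 80
python3 -m creep '{"travel":[[0,0,0.5],[0,0,1.4],[0,0,2.3],[0,-0.5,2.5],[0.1,-1.5,2.5]],"turn":[0,0,0,0,0]}'
python3 -m creep '{"travel":[[0.2,-1,0],[0.4,-2,0],[0.6,-3,0],[0.8,-4,0],[0.9,-5,0]],"turn":[0,0,0,0,0]}'
python3 -m creep '{"travel":[[0,-1,0],[0,-1.9,0],[0,-2.05,0],[0,-2.05,0],[0,-2.05,0]],"turn":[0,0,0,0,0]}'
python3 -m creep '{"travel":[[0,0,-0.5],[0,0,-1.2],[0,0,-1.8],[0,0,-2.2],[0,0,-2.4]],"turn":[0,0,0,0,0]}'
python3 -m creep '{"travel":[[0,0,-0.08],[0,0,-0.11],[0,0,-0.11],[0,0,-0.11],[0,0,-0.11]],"turn":[0,0,0,0,0]}'
python3 -m creep '{"travel":[[0,0,0],[0,0,0],[0,0,0],[0,0,0],[0,0,0]],"turn":[0,0,0,0,0]}' 50 25
python3 -m creep '{"travel":[[0,0,0],[0,0,0],[0,0,0],[0,0,0],[0,0,0]],"turn":[0,0,0,0,0]}'
```

```text
t: 37.55
eef_pos: [581.9, 42.6, 77.3]
eef_rot: [0.0, 0.665, 0.747, 0.0]
contact_force: [-4.2, -0.3, 5.7]
grip_width: 0.706
t: 38.05
eef_pos: [581.9, 42.5, 76.5]
eef_rot: [0.0, 0.665, 0.747, 0.0]
contact_force: [-0.4, -0.3, 0.1]
grip_width: 0.91
t: 38.55
eef_pos: [587.5, -16.1, 179.7]
eef_rot: [0.002, 0.664, 0.748, 0.002]
contact_force: [0.9, 0.2, -0.3]
grip_width: 0.919
t: 39.05
eef_pos: [622.2, -219.1, 176.5]
eef_rot: [0.0, 0.665, 0.747, 0.0]
contact_force: [-0.5, -0.4, -0.0]
grip_width: 0.921
t: 39.55
eef_pos: [621.8, -298.5, 176.2]
eef_rot: [-0.0, 0.665, 0.747, 0.0]
contact_force: [0.4, 0.1, -0.8]
grip_width: 0.919
t: 40.05
eef_pos: [621.2, -297.5, 78.6]
eef_rot: [-0.001, 0.665, 0.747, -0.0]
contact_force: [-0.1, 0.4, 0.7]
grip_width: 0.923
t: 40.55
eef_pos: [622.3, -299.8, 77.1]
eef_rot: [0.001, 0.665, 0.747, 0.0]
contact_force: [0.1, -0.6, 0.0]
grip_width: 0.924
t: 41.05
eef_pos: [622.0, -299.4, 76.2]
eef_rot: [0.0, 0.665, 0.747, 0.0]
contact_force: [1.5, 0.6, -0.5]
grip_width: 0.704
t: 41.55
eef_pos: [622.0, -299.5, 76.2]
eef_rot: [0.0, 0.665, 0.747, 0.0]
contact_force: [1.6, -0.1, -0.5]
grip_width: 0.703
```

```bash

python3 -m creep '{"travel":[[0,0,0.4],[0,0,1.2],[0,0,2],[0,0.5,2],[-0.1,1.2,2]],"turn":[0,0,0,0,0]}'
python3 -m creep '{"travel":[[-0.15,1,0],[-0.3,2,0],[-0.45,3,0],[-0.6,4,0],[-0.64,4.6,0]],"turn":[0,0,0,0,0]}'
python3 -m creep '{"travel":[[0,0.4,0],[0,0.7,0],[0,0.85,0],[0,0.9,0],[0,0.9,0]],"turn":[0,0,0,0,0]}'
python3 -m creep '{"travel":[[0,0,-0.2],[0,0,-0.7],[0,0,-1.2],[0,0,-1.5],[0,0,-1.7]],"turn":[0,0,0,0,0]}'
python3 -m creep '{"travel":[[0,0,-0.1],[0,0,-0.2],[0,0,-0.26],[0,0,-0.26],[0,0,-0.26]],"turn":[0,0,0,0,0]}'
python3 -m creep '{"travel":[[0,0,-0.02],[0,0,-0.02],[0,0,-0.03],[0,0,-0.03],[0,0,-0.03]],"turn":[0,0,0,0,0]}'
```

```text
t: 42.05
eef_pos: [618.2, -251.8, 157.5]
eef_rot: [0.001, 0.666, 0.746, 0.0]
contact_force: [-0.6, 0.8, -5.3]
grip_width: 0.703
t: 42.55
eef_pos: [589.8, -63.3, 154.7]
eef_rot: [-0.002, 0.664, 0.747, -0.0]
contact_force: [0.3, -1.1, -3.4]
grip_width: 0.704
t: 43.05
eef_pos: [592.3, -32.0, 156.0]
eef_rot: [0.0, 0.665, 0.747, -0.0]
contact_force: [0.4, -0.1, -3.7]
grip_width: 0.705
t: 43.55
eef_pos: [591.4, -31.9, 86.4]
eef_rot: [-0.001, 0.665, 0.746, -0.001]
contact_force: [0.1, -0.3, -3.4]
grip_width: 0.704
t: 44.05
eef_pos: [592.6, -31.4, 78.3]
eef_rot: [0.0, 0.665, 0.747, 0.0]
contact_force: [-0.2, 0.3, -4.7]
grip_width: 0.713
t: 44.55
eef_pos: [592.5, -31.5, 77.1]
eef_rot: [0.0, 0.665, 0.747, 0.0]
contact_force: [-0.8, -0.6, 1.7]
grip_width: 0.707
```

Touchdown. I'm releasing, retreating towards the start side, and comparing the lid dots with their starting values.

```bash

python3 -m creep '{"travel":[[0,0,0],[0,0,0],[0,0,0],[0,0,0],[0,0,0]],"turn":[0,0,0,0,0]}' 80
python3 -m creep '{"travel":[[0,0,0.5],[0,0,1.4],[0,0,2.3],[0,-0.5,3],[0,-1.5,3]],"turn":[0,0,0,0,0]}'
python3 -m creep '{"travel":[[-0.5,-1,0],[-1,-2,0],[-1.5,-3,0],[-2,-4,0],[-2.5,-5,0]],"turn":[0,0,0,0,0]}'
python3 -m creep '{"travel":[[0,-1,0],[0,-2,0],[0,-3,0],[0,-3,0],[0,-3,0]],"turn":[0,0,0,0,0]}'
python3 - <<'E'
from h import *
im={n:capture(n) for n in("scene","top")}
def dot(n,b):
    x0,y0,x1,y1=b;s=cv2.cvtColor(im[n],cv2.COLOR_RGB2HSV)[:,:,1]
    m=np.zeros(s.shape,np.uint8);m[y0:y1,x0:x1]=(s[y0:y1,x0:x1]<110)*255
    M=cv2.moments(big(m));return np.array([M["m10"],M["m01"]])/M["m00"]
for k,n,b in(("blue","top",(327,224,342,239)),("blue","scene",(277,219,292,232)),("red","top",(292,230,307,245)),("red","scene",(313,211,329,224))):
    p=dot(n,b);print(k,n,np.round(p,1),np.round(ray(n,p,114)[:2],1))
RNG["rim"]=((2,110,60),(14,255,255))
for n,b in(("scene",(390,180,480,270)),("top",(155,210,230,290))):
    h=cv2.convexHull(big(mask(im[n],"rim",b)));M=np.array([ray(n,p[0],80)[:2] for p in h],np.float32);print("square",n,np.round(cv2.minAreaRect(M)[:2],1))
cv2.imwrite("pics/end_s.png",im["scene"][:,:,::-1])
cv2.imwrite("pics/end_t.png",cv2.resize(im["top"][160:320,140:380],None,fx=3,fy=3)[:,:,::-1])
E
```

```text
t: 45.05
eef_pos: [592.2, -31.5, 76.5]
eef_rot: [0.0, 0.665, 0.747, 0.0]
contact_force: [-0.4, -0.2, 0.0]
grip_width: 0.912
t: 45.55
eef_pos: [595.4, -90.5, 202.5]
eef_rot: [0.004, 0.664, 0.748, 0.002]
contact_force: [0.7, -0.5, 1.2]
grip_width: 0.918
t: 46.05
eef_pos: [491.3, -292.9, 196.6]
eef_rot: [0.0, 0.665, 0.747, 0.0]
contact_force: [0.4, 0.1, 0.2]
grip_width: 0.921
t: 46.55
eef_pos: [491.7, -412.0, 195.9]
eef_rot: [-0.001, 0.666, 0.746, 0.0]
contact_force: [-0.3, 0.2, -0.9]
grip_width: 0.919
blue top [333.8 231.1] [594.7 -31.8]
blue scene [283.8 224.1] [590.2 -31.9]
red top [298.6 237.3] [583.7  43. ]
red scene [320.7 216.3] [579.5  42.4]
square scene [[570.4 292.7]
 [ 59.9  58.6]]
square top [[574.  292.3]
 [ 59.3  57.8]]
```

View pics/end_s.png

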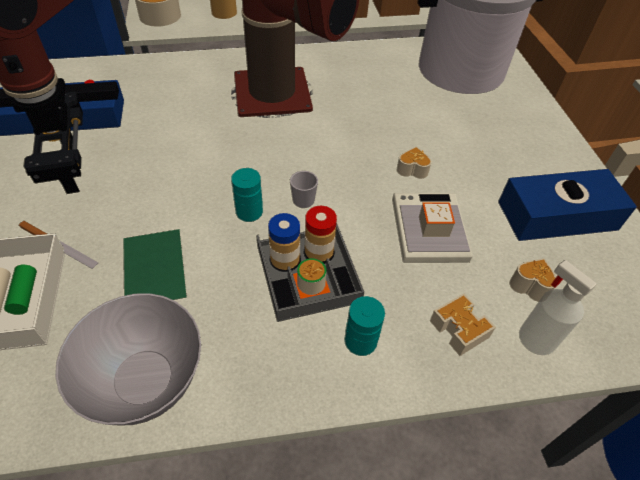

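View pics/end_t.png

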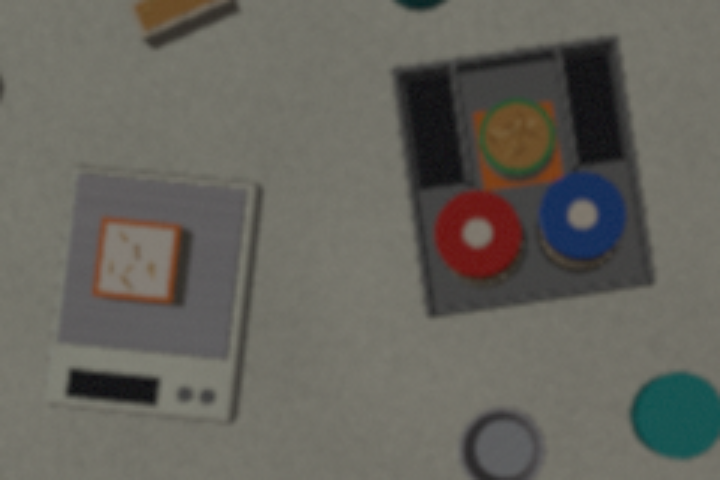

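Everything is in place: the jars stand in the crate (top crop px (478,233) and (582,214)), the round mould is on the patch (518,137) and the square mould is mid-pan (139,258). The cup and heart look unmoved, and the gripper is clear.

```bash
python3 -c "
from rig import close_job;print(close_job())"
```

```text
the job is handed in; nothing more can be done
None
```

The job was done in the order asked and handed in at about 47 s of the 131 s allowed. Both jars went onto the mat, the square mould onto the scale, the round mould onto the orange patch, and then each jar back to its place.

- **Jars:** the lid marks show both jars within about 1 mm of where they stood at the start, in both camera views.
- **Square mould:** its centre is within about 0.5 mm of the pan's cross in the top view and about 1.5 mm in the scene view.
- **Round mould:** it is within about 0.5 mm of the middle of the patch.
- **Bystanders:** the heart and the cup look unmoved by eye; I did not measure them.

The two cameras disagreed by 4–5 mm in x throughout. I corrected for this using a jar released at a known gripper position. The first grip on the blue jar was about 4.5 mm off-centre, so I opened and re-gripped it before lifting. The highest force reading was about 32 N, when the red jar was set down on the mat; the wrist limit is 120 N.

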